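Shut and lock the dust box hatch

ROBOT

A 6-joint arm with a two-finger parallel gripper is mounted at the origin on the work surface. World frame = base frame: x ahead of the robot, y to its left, z up, the work surface at z = 0. Lengths are in m, angles in rad, forces in N, time in s.
With the tool pointing down it reaches from about 0.3 to 0.85 m from the base axis. Payload 4.2 kg.
Tool frame: the origin (TCP) lies at the very end of the fingers, on their centre line; the grasp point (between the pads) lies r.pinch_z behind it (r.pinch_z is the distance from the TCP to the grasp point, in m); z points along the fingers, y is the direction in which the jaws open and shut (so a half turn about z gives the same grasp; the last joint's range is limited). The gripper opens to 91 mm and grips with 3 to 60 N. Pads are 32 mm wide; open, the fingers measure 118 mm over their backs; the gripper's body (76 mm by 178 mm) begins 60 mm behind the grasp point.
Start: joints at [-1.325, 0.32, 1.565, -0, 1.257, -0.02], TCP at [0.151, -0.555, 0.214] pointing down, gripper open.
Joint ranges: [-3.11, 3.11], [-0.84, 2.01], [0.21, 2.61], [-1.34, 4.49], [0.05, 2.63], [-2.56, 2.56]. Speed limits (rad/s): [2.57, 2.57, 3.14, 3.14, 3.14, 3.14].

INTERFACE

Orientations are given as a rotation vector (axis times angle).
In Python, from rig import r, imaging gives the robot as it stands.
- The arm moves only by the tool jog_arm, never from a script. Its arguments are lists of equal length, an entry for each row: "fingers": the closure, from 0 (fully open) to 1 (shut); "translation": the shift along the tool's x, y, z as a fraction of full scale, a list of three; "twist": the turn about the tool's z as a fraction of full scale. A call has exactly 5 rows; each row shifts and turns the pose as measured when the row begins, along the tool's axes as they then stand; what a row does not reach is not made up. Full scale, the value 1, is 0.05 m for a shift and 90 degrees for a turn. A row lasts 1/12 s, in which the tool goes at most 41.7 mm and 7.16 degrees, less where a joint would pass 70% of its speed; a pose out of reach is approached as far as the arm can. A call with a number of a shift or a turn outside -1 to 1 is refused whole. A call with a gripper value outside its range is refused whole. The fingers move at their own pace and stop on an object; the grip force is fixed at half the most. Time passes only in rows, so rows that do not move let the fingers close, or fill a call up. It gives the time, the measured TCP pose, the force and the opening at its end, in the units of the state.
- r.get_obs(): the state, without advancing time (a new reading comes with each control period).
- imaging.capture(name): name is "side" or "top" or "wrist"; returns the picture (400x640x3 uint8, red, green, blue); there is no depth.
- imaging.camera_params(name): a dict with "intrinsics" (3x3 intrinsics, pixels), "rvec" (rotation vector, rad) and "tvec" (3), from world to camera coordinates, as OpenCV has them; the wrist camera has in their place "mount" (4x4, takes a point from camera to tool coordinates, whose origin is the TCP and whose axes are the flange's). Camera axes: x right, y down, z forward; pixel columns grow to the right and rows downward; lengths in m; the calibration is good to about 2 mm. The wrist camera is an equidistant fisheye: a pixel r from the principal point sees the ray r / f radians off the axis. A picture is of the moment at which its call begins: read the wrist's pose just before it. camera_params takes no time and is no camera call.
- r.finish_job(): hands the job in, once; it reports no verdict.
The state is a dict: "clock": time; "joints": joint angles; "dq": joint speeds; "joint_torque": joint torques, N m; "tcp_pos": TCP position; "tcp_rot": TCP orientation; "force": force on the tool from outside, world axes, zero at the start; "wrist_torque": the same for the moment, N m; "gripper_width": opening from 0.0 (shut) to 1.0 (fully open).
Only numpy, scipy, OpenCV 4.12 (cv2) and the standard library are available. Lean on these libraries where they do the work, as an engineer would, in place of code of your own. Each camera call takes 0.05 s, during which the arm holds its last target.

TASK

The hatch on top of the plywood dust box stands ajar. Push it fully shut from above, then set a fingertip in the slot of its round quarter-turn fastener and turn it clockwise (seen from above) until it stops and the hatch is locked. Only push with the fingers: do not lift the hatch any further open, leave the other things on the box and bench where they are, and finish clear of everything.

Things in the scene. Friction and masses are not known exactly. Their poses are not given: they have to be found in the camera images.
- dustbox: Plywood box screwed to the bench, 300 (x) x 420 (y) x 100 mm high. Origin: centre of its underside; at yaw 0 x points away from the robot, y to its left. Place and yaw differ each run. The hatch covers an opening in its top, centred at box y = +50 mm; its hinge line runs along box y at box x = +115, z = 100 mm. A grey pipe stub sticks out of the far face.
- hatch (a joint): Hinge angle of the hatch, rad: 0 = shut flat on the box top (hard stop), growing as its robot-side edge rises; starts ajar at 0.30 to 0.60. The hinge is stiff, so the hatch stays at any angle; a downward push of about 1 to 5 N near the free edge closes it.
- hatch_lip (a point): Middle of the hatch's free edge, on its top face. The hatch is a plywood plate 230 mm (hinge to free edge) x 240 wide x 12 thick; shut, its top is 112 mm above the bench. Between free edge and fastener collar 54 mm of plate are bare. Moves with the hatch: x points from free edge to hinge, y left along the edge, z out of the top face.
- slot (a point): Centre of the fastener on its axis, level with its top: 130 mm from the hinge line, mid-width, 20 mm above the hatch's top (132 mm above the bench when shut). A black disc 76 mm across in a fixed aluminium collar 92 across, tops flush. The slot across the disc is 22 wide, 16 deep, about 76 long, closed at its ends by the collar. y along the slot, x across it, z up the axis; turns with the disc.
- cam (a joint): Angle of the fastener, rad: 0 = unlocked, slot parallel to the hinge line; grows clockwise seen from above; 1.571 = locked (hard stop), slot at right angles to the hinge line. Starts at 0 to 0.30. Takes about 0.1 N m and stays where left. A tongue below it swings under the box's robot-side rim and holds the hatch down; turned while ajar, it would block the hatch from shutting.
- screw_tin: closed aluminium tin, 48 across x 32 high, standing on the dust box's top to the right of the hatch (sizes in mm). Origin: underside. To be left alone.
- pencil: flat wooden carpenter's pencil, 146 x 14 x 8, lying on the dust box's top to the right of the hatch (sizes in mm). Origin: underside. To be left alone.
- glue_tub: round white plastic tub with grey lid, 110 across x 63 high, on the bench left of the box (sizes in mm). Origin: underside. To be left alone.
- glue_bottle: white plastic bottle, 60 across x 150 high, on the bench left of the box (sizes in mm). Origin: underside. To be left alone.
- mallet: wooden mallet lying down, head 100 x 60 x 60, handle 190 long, on the bench right of the box (sizes in mm). Origin: underside. To be left alone.
- bar_clamp: steel bar clamp lying flat, bar 300 long, wooden handle, on the bench right of the box (sizes in mm). Origin: underside. To be left alone.
- side_board: thin light wooden side board, about 260 x 75 x 12, flat on the bench left of the box, origin 30 from its near end (sizes in mm). Origin: underside. To be left alone.

How it is judged:
By the outcome, as a careful person would: the job done as asked, in the order asked, and still so for the second after the job is handed in, with the robot touching nothing.
It also fails if it takes over 54 s, if anything falls off the work surface, if the arm or the gripper's body presses on something with over 40 N, if the wrist force passes 120 N, or if a joint passes its speed limit or range.

## Working session

There is one attempt and no reset: what is moved stays moved. The work goes in short steps, Python scripts to look and compute and a tool call to move; the robot and the scene stay as the last step left them, time stands still between calls to the robot, and variables do not carry over. Pictures are saved under pics/ and viewed, and the job is handed in when it is done.

Besides the shell and the picture viewer there is one more tool, called after ">>>" by a JSON object that holds its "fn" and its "kwargs". jog_arm: Moves the arm, as the interface text tells. Shift numbers are shares of 0.05 m and turn numbers shares of 90 degrees, none past 1 either way. Its arguments: {"type":"object","properties":{"fingers":{"type":"array"},"translation":{"type":"array"},"twist":{"type":"array"}},"required":["fingers","translation","twist"]}

```bash
ls; mkdir -p pics
python3 - <<'E'
from rig import r, imaging
import cv2
print(r.get_obs())
for n in ("top","side","wrist"):
    p=imaging.camera_params(n); print(n,p)
    cv2.imwrite(f"pics/{n}0.png",imaging.capture(n)[:,:,::-1])
E
```

```text
pics
{'clock': 0.0, 'joints': array([-1.32500901e+00,  3.20328015e-01,  1.56569032e+00,  1.82104061e-05,
        1.25738406e+00, -2.00482083e-02]), 'dq': array([-1.05899078e-03,  9.16692760e-05, -3.17035238e-04,  6.45660366e-04,
        1.28144254e-03,  9.20471645e-04]), 'joint_torque': array([ 3.87509510e-05, -4.12458086e+01, -2.31969559e+01,  7.24529405e-02,
        4.58184828e-02, -1.50873384e-04]), 'tcp_pos': array([ 0.1509177 , -0.55431607,  0.21309515]), 'tcp_rot': array([-3.11209888e+00, -4.16097668e-01,  2.92980103e-04]), 'force': array([-0.3331145 , -0.147332  ,  0.01874609]), 'wrist_torque': array([ 0.01293499,  0.04874863, -0.0183558 ]), 'gripper_width': 0.9984473958023303}
top {'intrinsics': array([[403.2530852 ,   0.        , 319.1183052 ],
       [  0.        , 403.2530852 , 199.44812514],
       [  0.        ,   0.        ,   1.        ]]), 'rvec': array([ 2.13471562, -2.13523184,  0.17778669]), 'tvec': array([-0.01270421,  0.55200952,  1.14927832])}
side {'intrinsics': array([[444.67381342,   0.        , 320.79110587],
       [  0.        , 444.67381342, 188.10677698],
       [  0.        ,   0.        ,   1.        ]]), 'rvec': array([ 0.89318991, -2.53155574,  1.0379389 ]), 'tvec': array([0.4113127 , 0.32399912, 1.38784013])}
wrist {'intrinsics': array([[309.70691629,   0.        , 319.74652373],
       [  0.        , 309.70691629, 199.44812813],
       [  0.        ,   0.        ,   1.        ]]), 'mount': array([[-2.64645863e-04, -9.64136609e-01, -2.65406346e-01,
         7.39935794e-02],
       [ 9.99999645e-01, -4.67559643e-04,  7.01360770e-04,
         6.57583100e-04],
       [-8.00300892e-04, -2.65406066e-01,  9.64136390e-01,
        -1.71291852e-01],
       [ 0.00000000e+00,  0.00000000e+00,  0.00000000e+00,
         1.00000000e+00]])}
```

View pics/top0.png

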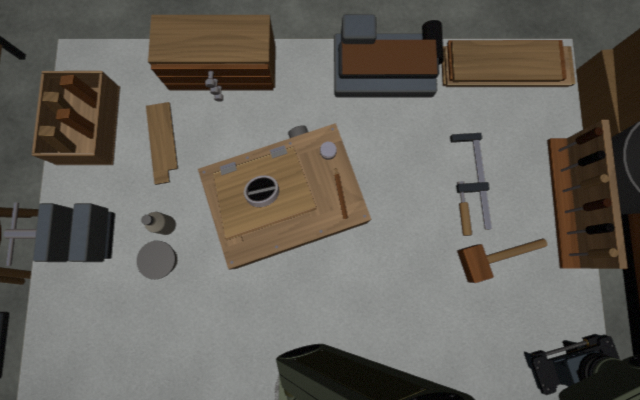

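View pics/side0.png

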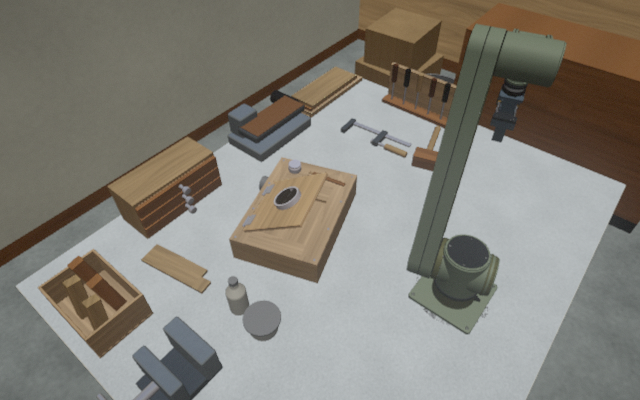

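View pics/wrist0.png

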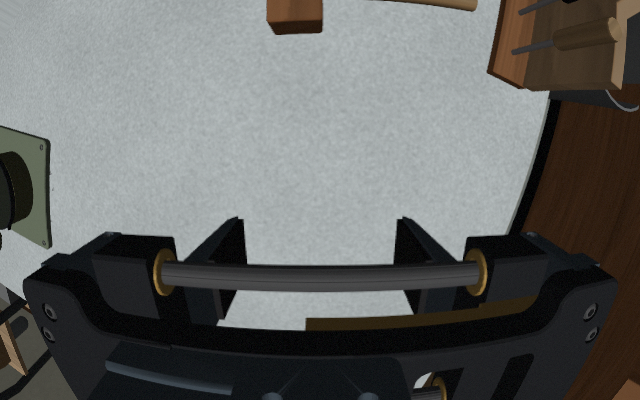

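Run:
```python
import cv2
a=cv2.imread("pics/top0.png")[110:280,180:390]
cv2.imwrite("pics/topz.png",cv2.resize(a,None,fx=3.5,fy=3.5,interpolation=cv2.INTER_CUBIC))
a=cv2.imread("pics/side0.png")[140:290,220:370]
cv2.imwrite("pics/sidez.png",cv2.resize(a,None,fx=4,fy=4,interpolation=cv2.INTER_CUBIC))
```

```text
(no output)
```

View pics/topz.png

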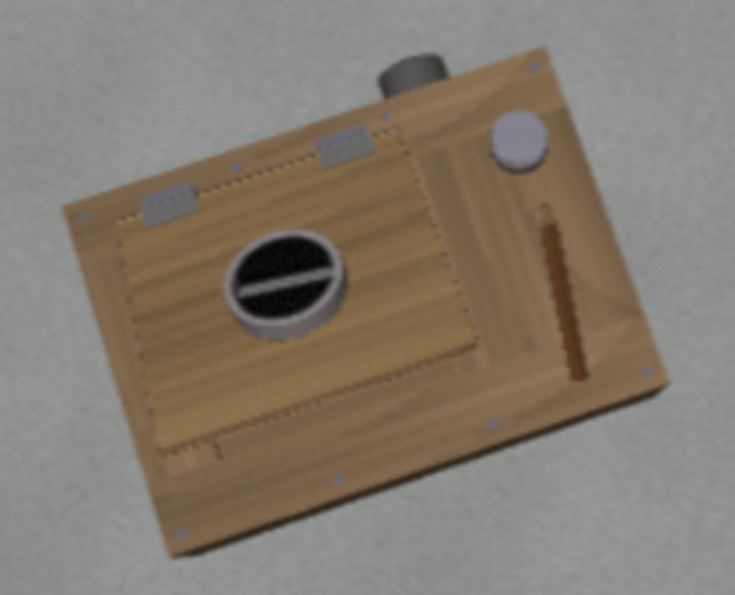

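View pics/sidez.png

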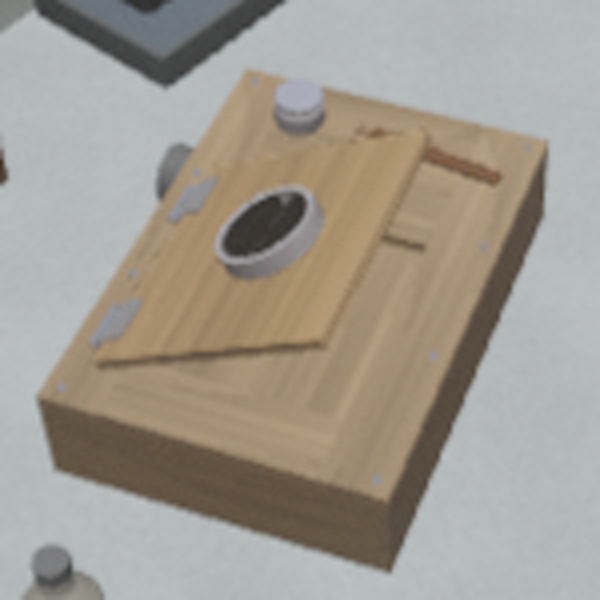

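```bash
cat > h.py <<'E'
import numpy as np, cv2
from scipy.spatial.transform import Rotation as R
from rig import r, imaging
def ray(n,uv):
    p=imaging.camera_params(n); M=R.from_rotvec(np.ravel(p['rvec'])).as_matrix()
    d=M.T@(np.linalg.inv(p['intrinsics'])@[uv[0],uv[1],1]); o=-M.T@np.ravel(p['tvec'])
    return o,d/np.linalg.norm(d)
def onz(n,uv,z):
    o,d=ray(n,uv); return o+d*(z-o[2])/d[2]
def tri(a,b):
    (o1,d1),(o2,d2)=a,b
    s=np.linalg.lstsq(np.c_[d1,-d2],o2-o1,rcond=None)[0]
    p,q=o1+s[0]*d1,o2+s[1]*d2
    return (p+q)/2,np.linalg.norm(p-q)
T=lambda x,y:((x+.5)/3.5-.5+180,(y+.5)/3.5-.5+110)
S=lambda x,y:((x+.5)/4-.5+220,(y+.5)/4-.5+140)
E
python3 - <<'E'
from h import *
np.set_printoptions(precision=4,suppress=True)
C=[onz('top',T(*p),.1)[:2] for p in [(65,207),(545,47),(667,382),(172,555)]]  # FL FR NR NL
Cs=[onz('side',S(*p),.1)[:2] for p in [(38,402),(248,70),(547,142),(390,500)]]
B=np.array([[.15,.21],[.15,-.21],[-.15,-.21],[-.15,.21]])
for c in (C,Cs):
    c=np.array(c);print(c)
    m=c.mean(0); H=(c-m).T@B
    yaw=np.arctan2(H[1,0]-H[0,1],H[0,0]+H[1,1])
    Rm=np.array([[np.cos(yaw),-np.sin(yaw)],[np.sin(yaw),np.cos(yaw)]])
    print(m,yaw,np.abs(c-(B@Rm.T+m)).max())
for t,s in [((160,450),(323,345)),((476,345),(427,135))]:
    print(tri(ray('top',T(*t)),ray('side',S(*s))))
E
```

```text
[[ 0.6321  0.3334]
 [ 0.7691 -0.0603]
 [ 0.4879 -0.1562]
 [ 0.3513  0.2356]]
[0.5601 0.0881] 0.33411517040498595 0.003292267210233235
[[ 0.6271  0.341 ]
 [ 0.7674 -0.0574]
 [ 0.4868 -0.1538]
 [ 0.3493  0.2385]]
[0.5576 0.0921] 0.33932358654753164 0.0030389180594985743
(array([0.4253, 0.2222, 0.2103]), np.float64(0.0013901157345602507))
(array([ 0.5036, -0.0029,  0.2097]), np.float64(0.003874810901060323))
```

```bash
cat >> h.py <<'E'
np.set_printoptions(precision=4,suppress=True)
yaw=.336; c0=np.array([.559,.090])
ex=np.array([np.cos(yaw),np.sin(yaw)]);ey=np.array([-ex[1],ex[0]])
def box(x,y,z): return np.r_[c0+x*ex+y*ey,z]
def state():
    o=r.get_obs(); M=R.from_rotvec(o['tcp_rot']).as_matrix()
    return o,np.array(o['tcp_pos']),M
def plan(waypts,n=5,mm=40,deg=7):
    """waypts: list of (pos,phi); rows of moves in tool axes"""
    o,p,M=state(); phi=np.arctan2(M[1,0],M[0,0])
    print('t',o['clock'],'p',p,'phi',phi,'tilt',M[2,2],'F',o['force'],'q',o['joints'],'g',o['gripper_width'])
    tr=[];tw=[];i=0
    for k in range(n):
        tp,tphi=waypts[i]
        d=tp-p; L=np.linalg.norm(d); d=d*min(1,mm/1e3/max(L,1e-9))
        a=np.clip(tphi-phi,-np.radians(deg),np.radians(deg))
        tr.append(list(np.round(M.T@d/.05,2)+0.)); tw.append(round(float(-a/(np.pi/2)),3))
        M=R.from_rotvec([0,0,a]).as_matrix()@M; p=p+d; phi+=a
        if L<=mm/1e3+1e-6 and abs(tphi-phi)<1e-3 and i<len(waypts)-1:i+=1
    print([[float(x) for x in t] for t in tr]);print(tw); print('end',p,phi)
E
python3 - <<'E'
from h import *
print(r.pinch_z, box(-.073,.05,.3),box(-.015,.05,.132))
plan([(np.array([.30,-.40,.3]),1.8),(np.array([.42,-.2,.3]),1.8),(box(-.073,.05,.25),1.8)])
E
```

```text
0.0188 [0.4736 0.1131 0.3   ] [0.5284 0.1323 0.132 ]
t 0.15 p [ 0.151  -0.5545  0.2133] phi 0.2657726486102771 tilt -0.9999991855247788 F [-0.5507 -0.4607  0.2527] q [-1.325   0.3201  1.5654 -0.      1.2574 -0.0199] g 1.0001103710359478
[[0.64, -0.38, -0.3], [0.68, -0.3, -0.3], [0.71, -0.21, -0.3], [0.73, -0.13, -0.3], [0.74, -0.04, -0.3]]
[-0.078, -0.078, -0.078, -0.078, -0.078]
end [ 0.2797 -0.421   0.2882] 0.8766378868082922
```

>>> {"fn": "jog_arm", "kwargs": {"fingers": [1,1,1,1,1], "translation": [[0.64,-0.38,-0.3],[0.68,-0.3,-0.3],[0.71,-0.21,-0.3],[0.73,-0.13,-0.3],[0.74,-0.04,-0.3]], "twist": [-0.078,-0.078,-0.078,-0.078,-0.078]}}

```text
clock: 0.57
tcp_pos: [0.2774, -0.4184, 0.2842]
tcp_rot: [-2.825, -1.344, 0.002]
force: [1.9, -1.2, -1.2]
gripper_width: 0.663
```

Run:
```python
from h import *
plan([(np.array([.42,-.2,.3]),1.8),(box(-.073,.05,.25),1.8)],n=10)
```

```text
t 0.5667 p [ 0.2774 -0.4184  0.2842] phi 0.888325212990667 tilt -0.9999140564222151 F [ 1.9132 -1.2382 -1.2471] q [-1.0083  0.1724  1.5884  0.0001  1.3939 -0.3259] g 0.6631139542194502
[[0.79, -0.08, -0.04], [0.8, 0.01, -0.05], [0.79, 0.11, -0.05], [0.77, 0.21, -0.05], [0.74, 0.3, -0.05], [0.7, 0.39, -0.05], [0.34, 0.25, -0.03], [0.0, 0.0, 0.0], [0.73, 0.31, 0.12], [0.73, 0.31, 0.12]]
[-0.078, -0.078, -0.078, -0.078, -0.078, -0.078, -0.078, -0.036, -0.0, -0.0]
end [ 0.4333 -0.1221  0.2876] 1.8
```

Tracking is good.

>>> {"fn": "jog_arm", "kwargs": {"fingers": [1,1,1,1,1], "translation": [[0.79,-0.08,-0.05],[0.8,0.01,-0.05],[0.79,0.11,-0.05],[0.77,0.21,-0.05],[0.74,0.3,-0.05]], "twist": [-0.078,-0.078,-0.078,-0.078,-0.078]}}

```text
clock: 0.98
tcp_pos: [0.3902, -0.2445, 0.3007]
tcp_rot: [-2.279, -2.153, -0.004]
force: [0.4, 0.1, 0.6]
gripper_width: 0.303
```

Run:
```python
from h import *
plan([(box(-.073,.05,.26),1.8)],n=10)
```

```text
t 0.9833 p [ 0.3902 -0.2445  0.3007] phi 1.513786651399105 tilt -0.9999761311314589 F [0.3907 0.1457 0.5546] q [-0.5878  0.0929  1.6425  0.0042  1.4118 -0.5315] g 0.30262088724102926
[[0.78, 0.14, 0.09], [0.76, 0.23, 0.09], [0.73, 0.32, 0.09], [0.71, 0.35, 0.09], [0.71, 0.35, 0.09], [0.71, 0.35, 0.09], [0.71, 0.35, 0.09], [0.71, 0.35, 0.09], [0.71, 0.35, 0.09], [0.17, 0.08, 0.02]]
[-0.078, -0.078, -0.027, -0.0, -0.0, -0.0, -0.0, -0.0, -0.0, -0.0]
end [0.4736 0.1131 0.26  ] 1.8
```

>>> {"fn": "jog_arm", "kwargs": {"fingers": [1,1,1,1,1], "translation": [[0.78,0.14,0.05],[0.76,0.23,0.05],[0.73,0.32,0.05],[0.71,0.35,0.05],[0.71,0.35,0.05]], "twist": [-0.078,-0.078,-0.027,0,0]}}

```text
clock: 1.4
tcp_pos: [0.4368, -0.0421, 0.2892]
tcp_rot: [-1.935, -2.471, -0.008]
force: [1.1, -0.2, 0.2]
gripper_width: 0.004
```

Run:
```python
from h import *
plan([(box(-.073,.05,.26),1.8)],n=5)
```

```text
t 1.4 p [ 0.4368 -0.0421  0.2892] phi 1.8130318046829907 tilt -0.9999842807590658 F [ 1.1181 -0.1781  0.2147] q [-0.1267  0.0583  1.7092  0.0057  1.3738 -0.37  ] g 0.0037953914515590713
[[0.7, 0.36, 0.15], [0.7, 0.35, 0.15], [0.7, 0.35, 0.15], [0.7, 0.35, 0.15], [0.04, 0.02, 0.01]]
[0.008, -0.0, -0.0, -0.0, -0.0]
end [0.4736 0.1131 0.26  ] 1.8
```

>>> {"fn": "jog_arm", "kwargs": {"fingers": [1,1,1,1,1], "translation": [[0.7,0.36,0.1],[0.7,0.35,0.1],[0.7,0.35,0.1],[0.7,0.35,0.1],[0,0,0]], "twist": [0.008,0,0,0,0]}}

```text
clock: 1.82
tcp_pos: [0.4729, 0.1246, 0.2683]
tcp_rot: [-1.942, -2.464, -0.011]
force: [-0.2, -1.6, 0.3]
gripper_width: 0.004
```

Run:
```python
from h import *
plan([(box(-.073,.05,.23),1.8),(box(-.087,.05,.120),1.8)],n=12,mm=12)
for n in('top','side','wrist'): cv2.imwrite(f"pics/{n}1.png",imaging.capture(n)[:,:,::-1])
a=cv2.imread("pics/side1.png")[100:290,220:410]
cv2.imwrite("pics/sidez1.png",cv2.resize(a,None,fx=3,fy=3,interpolation=cv2.INTER_CUBIC))
```

```text
t 1.8167 p [0.4729 0.1246 0.2683] phi 1.8067679974799347 tilt -0.999967059539981 F [-0.2335 -1.5776  0.3226] q [ 0.229   0.1495  1.6561  0.0077  1.3329 -0.0088] g 0.0037029895972785407
[[-0.07, -0.01, 0.23], [-0.07, -0.01, 0.23], [-0.07, -0.01, 0.23], [-0.02, 0.0, 0.08], [-0.01, -0.03, 0.24], [-0.01, -0.03, 0.24], [-0.01, -0.03, 0.24], [-0.01, -0.03, 0.24], [-0.01, -0.03, 0.24], [-0.01, -0.03, 0.24], [-0.01, -0.03, 0.24], [-0.01, -0.03, 0.24]]
[0.004, -0.0, -0.0, -0.0, -0.0, -0.0, -0.0, -0.0, -0.0, -0.0, -0.0, -0.0]
end [0.4622 0.1091 0.1348] 1.8
```

View pics/wrist1.png

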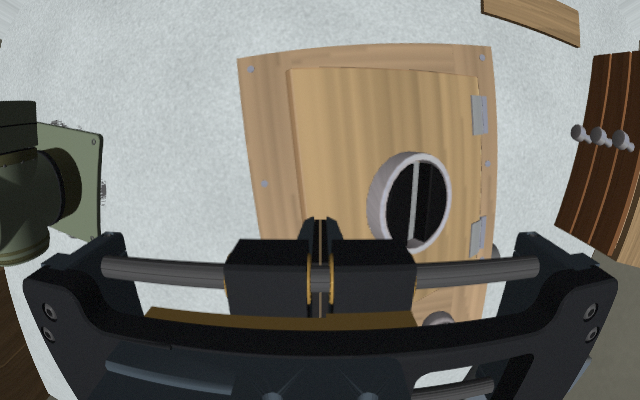

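View pics/sidez1.png

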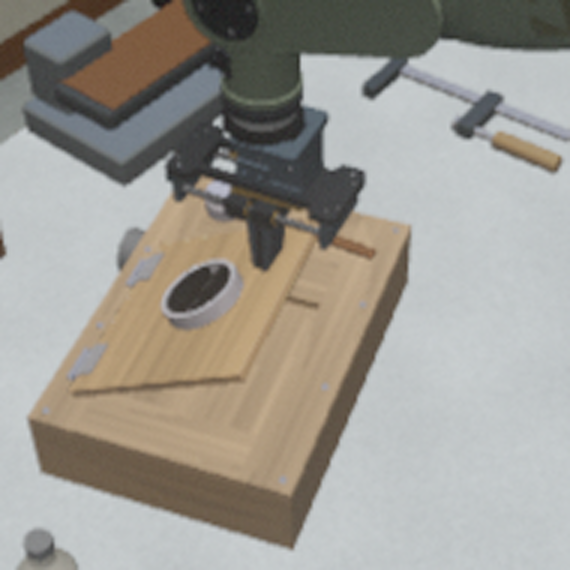

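>>> {"fn": "jog_arm", "kwargs": {"fingers": [1,1,1,1,1], "translation": [[-0.1,-0.02,0.25],[-0.08,-0.02,0.25],[-0.06,-0.01,0.25],[-0.02,-0.02,0.25],[0,-0.02,0.25]], "twist": [0,0,0,0,0]}}

```text
clock: 2.38
tcp_pos: [0.4717, 0.0972, 0.2093]
tcp_rot: [1.959, 2.449, 0.013]
force: [-4.1, 0.4, 3.6]
gripper_width: 0.003
```

Run:
```python
from h import *
plan([(box(-.087,.05,.112),1.8)],n=5,mm=12)
```

```text
t 2.3833 p [0.4717 0.0972 0.2093] phi 1.7924442729269452 tilt -0.9999511818354104 F [-4.0818  0.409   3.6391] q [ 0.1783  0.1706  1.7813  0.0014  1.1798 -0.0438] g 0.0030443861833891433
[[0.03, -0.02, 0.24], [0.03, -0.02, 0.24], [0.03, -0.02, 0.24], [0.03, -0.02, 0.24], [0.03, -0.02, 0.24]]
[-0.005, -0.0, -0.0, -0.0, -0.0]
end [0.4648 0.1041 0.1501] 1.8
```

>>> {"fn": "jog_arm", "kwargs": {"fingers": [1,1,1,1,1], "translation": [[0.03,-0.03,0.24],[0.03,-0.03,0.24],[0.03,-0.03,0.24],[0.03,-0.03,0.24],[0.02,-0.03,0.24]], "twist": [0,0,0,0,0]}}

```text
clock: 2.8
tcp_pos: [0.462, 0.092, 0.1506]
tcp_rot: [1.976, 2.431, 0.014]
force: [-0.1, 0.9, 2.5]
gripper_width: 0.005
```

Run:
```python
from h import *
plan([(box(-.089,.05,.112),1.8)],n=5,mm=12)
```

```text
t 2.8 p [0.462  0.092  0.1506] phi 1.7765243338308792 tilt -0.9999217457481749 F [-0.0931  0.8509  2.473 ] q [ 0.173   0.2048  1.8989 -0.0013  1.0255 -0.0321] g 0.005453465182972692
[[0.09, 0.0, 0.22], [0.09, 0.0, 0.22], [0.09, 0.0, 0.22], [0.05, 0.0, 0.11], [0.0, 0.0, 0.0]]
[-0.015, -0.0, -0.0, -0.0, -0.0]
end [0.4585 0.1079 0.112 ] 1.8
```

>>> {"fn": "jog_arm", "kwargs": {"fingers": [1,1,1,1,1], "translation": [[0,0,0.22],[0,0,0.22],[0,0,0.22],[0,0,0.12],[0,0,0.06]], "twist": [0,0,0,0,0]}}

```text
clock: 3.22
tcp_pos: [0.4608, 0.0854, 0.1119]
tcp_rot: [1.997, 2.416, 0.02]
force: [-13.1, 7.2, 45.9]
gripper_width: 0.0
```

Run:
```python
from h import *
plan([(box(-.089,.05,.112),1.8)],n=5,mm=12)
```

```text
t 3.2167 p [0.4608 0.0854 0.1119] phi 1.7598194255203534 tilt -0.9998951882814856 F [-13.0925   7.2466  45.9458] q [ 0.1564  0.2432  1.961   0.004   0.9233 -0.035 ] g 0.00038588727565200677
[[0.24, 0.02, 0.0], [0.21, 0.03, 0.0], [0.0, 0.0, 0.0], [0.0, 0.0, 0.0], [0.0, 0.0, 0.0]]
[-0.026, -0.0, -0.0, -0.0, -0.0]
end [0.4585 0.1079 0.112 ] 1.8
```

>>> {"fn": "jog_arm", "kwargs": {"fingers": [1,0,0,0,0], "translation": [[0,0,-0.2],[0.05,0,-0.6],[-0.2,-0.3,-0.7],[-0.4,-0.4,-0.7],[-0.4,-0.4,0]], "twist": [0,0,0,0,0]}}

```text
clock: 3.63
tcp_pos: [0.4164, 0.0245, 0.2253]
tcp_rot: [2.001, 2.408, 0.022]
force: [1.5, -0.3, 0.1]
gripper_width: 0.269
```

>>> {"fn": "jog_arm", "kwargs": {"fingers": [0,0,0,0,0], "translation": [[-0.4,-0.4,0],[-0.4,-0.2,0],[0,0,0],[0,0,0],[0,0,0]], "twist": [0,0,0,0,0]}}

```text
clock: 4.05
tcp_pos: [0.3899, -0.03, 0.2299]
tcp_rot: [2.009, 2.387, 0.027]
force: [0.1, 0.2, -0.5]
gripper_width: 0.633
```

Run:
```python
from h import *
plan([(box(-.089,.05,.112),1.8)],n=1,mm=12)
for n in('top','side','wrist'): cv2.imwrite(f"pics/{n}2.png",imaging.capture(n)[:,:,::-1])
a=cv2.imread("pics/side2.png")[140:290,220:370]
cv2.imwrite("pics/sidez2.png",cv2.resize(a,None,fx=4,fy=4,interpolation=cv2.INTER_CUBIC))
a=cv2.imread("pics/top2.png")[110:280,180:390]
cv2.imwrite("pics/topz2.png",cv2.resize(a,None,fx=3.5,fy=3.5,interpolation=cv2.INTER_CUBIC))
```

```text
t 4.05 p [ 0.3899 -0.03    0.2299] phi 1.7419097037070936 tilt -0.9996204546795349 F [ 0.0959  0.2216 -0.5285] q [-0.108  -0.0024  1.9232  0.0022  1.1933 -0.28  ] g 0.6326375536182638
[[0.15, 0.11, 0.15]]
[-0.037]
end [ 0.3941 -0.0215  0.2226] 1.8
```

View pics/wrist2.png

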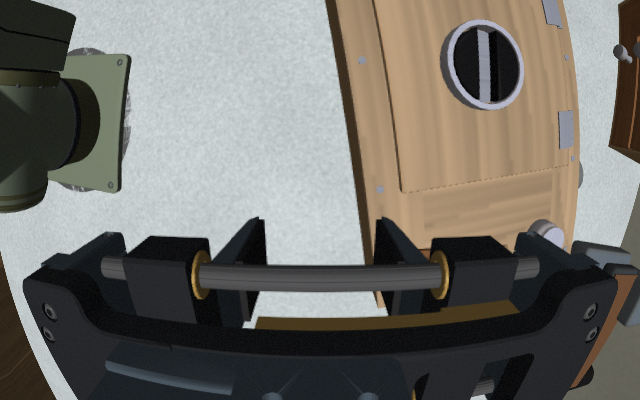

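View pics/topz2.png

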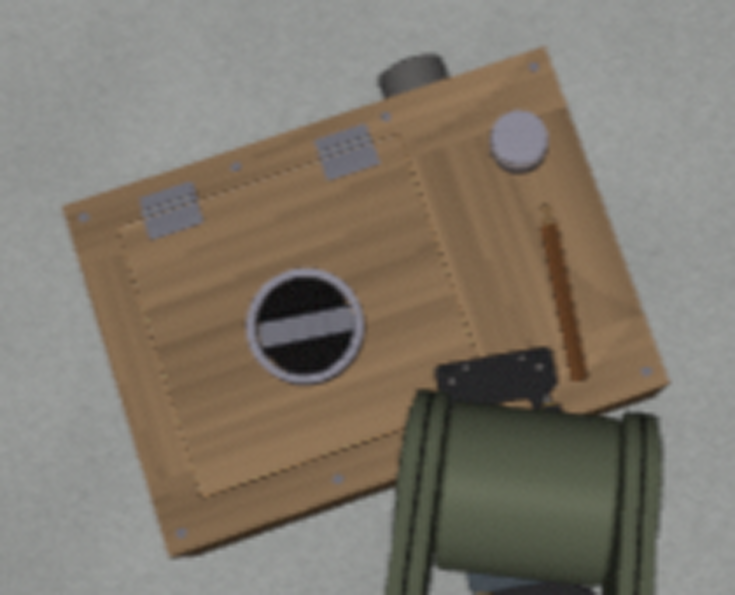

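View pics/sidez2.png

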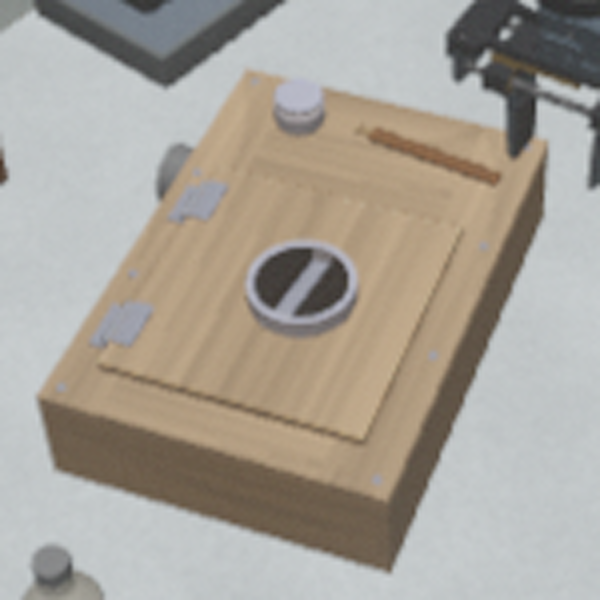

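```bash
cat >> h.py <<'E'
def wray(uv,p,M):
    c=imaging.camera_params('wrist');K=c['intrinsics'];m=c['mount']
    d=np.array([uv[0]-K[0,2],uv[1]-K[1,2]]);rr=np.hypot(*d);th=rr/K[0,0]
    v=np.r_[np.sin(th)*d/rr,np.cos(th)]
    return p+M@m[:3,3],M@m[:3,:3]@v
def wonz(uv,p,M,z):
    o,d=wray(uv,p,M); return o+d*(z-o[2])/d[2]
E
python3 - <<'E'
from h import *
o,p,M=state()
print('top c',onz('top',T(305,326),.132),'side c',onz('side',S(302,286),.132),'wrist',wonz((485,65),p,M,.132))
# dark disc lobes by mask in top and wrist
for n,f in(('top',lambda uv,z:onz('top',uv,z)),('wrist',lambda uv,z:wonz(uv,p,M,z))):
    im=cv2.imread(f'pics/{n}2.png'); g=im.max(2)
    m=(g<45).astype(np.uint8)
    k,l,s,c=cv2.connectedComponentsWithStats(m)
    pts=[]
    for i in range(1,k):
        q=f(c[i],.132)
        if np.linalg.norm(q[:2]-[.528,.132])<.035 and s[i,4]>20: print(n,s[i],q); pts.append(q)
    if len(pts)==2:
        d=pts[0]-pts[1]; print('mid',(pts[0]+pts[1])/2,'slot angle',np.arctan2(d[1],d[0])+np.pi/2, np.linalg.norm(d))
for a,b,n in(((258,335),(353,318),'top'),((288,312),(322,256),'side')):
    f=T if n=='top' else S
    A=onz(n,f(*a),.116);B=onz(n,f(*b),.116); d=A-B; print(n,A,B,np.arctan2(d[1],d[0]),np.linalg.norm(d),(A+B)/2)
# box lip edge from wrist
E
```

```text
top c [0.5283 0.1308 0.132 ] side c [0.5246 0.1378 0.132 ] wrist [0.5246 0.1278 0.132 ]
top [254 190  24  12 185] [0.5498 0.1353 0.132 ]
top [256 205  24  12 164] [0.5071 0.1266 0.132 ]
mid [0.5285 0.1309 0.132 ] slot angle 1.772586462843567 0.043597798729212205
wrist [ 454   27   25   72 1335] [0.505  0.1252 0.132 ]
wrist [ 489   30   30   72 1566] [0.5441 0.133  0.132 ]
mid [0.5246 0.1291 0.132 ] slot angle -1.372633028042895 0.039847366010947294
top [0.5236 0.17   0.116 ] [0.5373 0.0948 0.116 ] 1.750491567757001 0.07649125092262114 [0.5305 0.1324 0.116 ]
side [0.5248 0.1561 0.116 ] [0.544  0.0916 0.116 ] 1.8596119919631229 0.06735419296311893 [0.5344 0.1238 0.116 ]
```

Run:
```python
from h import *
print(state()[2])
plan([(np.array([.476,.1207,.2]),1.77)],n=6)
```

```text
[[-0.1727  0.9846  0.0267]
 [ 0.985   0.1728 -0.0005]
 [-0.0052  0.0262 -0.9996]]
t 4.2 p [ 0.3903 -0.029   0.2295] phi 1.744414580175476 tilt -0.9996422139057599 F [-0.3694  0.5295  0.2273] q [-0.1056 -0.0011  1.9229  0.0024  1.1932 -0.2802] g 0.7635667829913296
[[0.61, 0.5, 0.15], [0.59, 0.52, 0.15], [0.59, 0.52, 0.15], [0.59, 0.52, 0.15], [0.22, 0.19, 0.05], [0.0, 0.0, 0.0]]
[-0.016, -0.0, -0.0, -0.0, -0.0, -0.0]
end [0.476  0.1207 0.2   ] 1.77
```

>>> {"fn": "jog_arm", "kwargs": {"fingers": [0,0,0,0,0], "translation": [[0.61,0.5,0.1],[0.59,0.52,0.1],[0.59,0.52,0.1],[0.5,0.45,0.1],[0.05,0.05,0.1]], "twist": [-0.016,0,0,0,0]}}

```text
clock: 4.62
tcp_pos: [0.4736, 0.1114, 0.2054]
tcp_rot: [1.978, 2.41, 0.028]
force: [-0.5, -0.4, 0.7]
gripper_width: 0.999
```

Run:
```python
from h import *
plan([(np.array([.476,.1207,.17]),1.77)],n=5,mm=15)
```

```text
t 4.6167 p [0.4736 0.1114 0.2054] phi 1.7667506254571594 tilt -0.9995569999773974 F [-0.4506 -0.4233  0.7034] q [ 0.2125  0.1716  1.791  -0.0082  1.1503  0.0197] g 0.9994131309666151
[[0.07, 0.03, 0.29], [0.07, 0.03, 0.29], [0.03, 0.01, 0.13], [0.0, 0.0, 0.0], [0.0, 0.0, 0.0]]
[-0.002, -0.0, -0.0, -0.0, -0.0]
end [0.476  0.1207 0.17  ] 1.77
```

>>> {"fn": "jog_arm", "kwargs": {"fingers": [0,0,0,0,0], "translation": [[0.05,0.03,0.29],[0.03,0.02,0.29],[0.02,0,0.15],[0,0,0.05],[0,0,0]], "twist": [0,0,0,0,0]}}

```text
clock: 5.03
tcp_pos: [0.4766, 0.1225, 0.1614]
tcp_rot: [1.967, 2.424, 0.021]
force: [-0.6, -1.3, -0.6]
gripper_width: 1.0
```

Run:
```python
from h import *
plan([(np.array([.476,.1207,.15]),1.77)],n=5,mm=15)
for n in('top','side','wrist'): cv2.imwrite(f"pics/{n}3.png",imaging.capture(n)[:,:,::-1])
a=cv2.imread("pics/side3.png")[140:290,220:370]
cv2.imwrite("pics/sidez3.png",cv2.resize(a,None,fx=4,fy=4,interpolation=cv2.INTER_CUBIC))
a=cv2.imread("pics/wrist3.png")[120:280,300:500]
cv2.imwrite("pics/wristz3.png",cv2.resize(a,None,fx=3.5,fy=3.5,interpolation=cv2.INTER_CUBIC))
```

```text
t 5.0333 p [0.4766 0.1225 0.1614] phi 1.7781180845824078 tilt -0.999714278530261 F [-0.64   -1.2746 -0.6191] q [ 0.2336  0.221   1.8462 -0.0089  1.0518  0.0305] g 1.00045657100457
[[-0.03, -0.02, 0.23], [0.0, 0.0, 0.0], [0.0, 0.0, 0.0], [0.0, 0.0, 0.0], [0.0, 0.0, 0.0]]
[0.005, -0.0, -0.0, -0.0, -0.0]
end [0.476  0.1207 0.15  ] 1.77
```

View pics/wristz3.png

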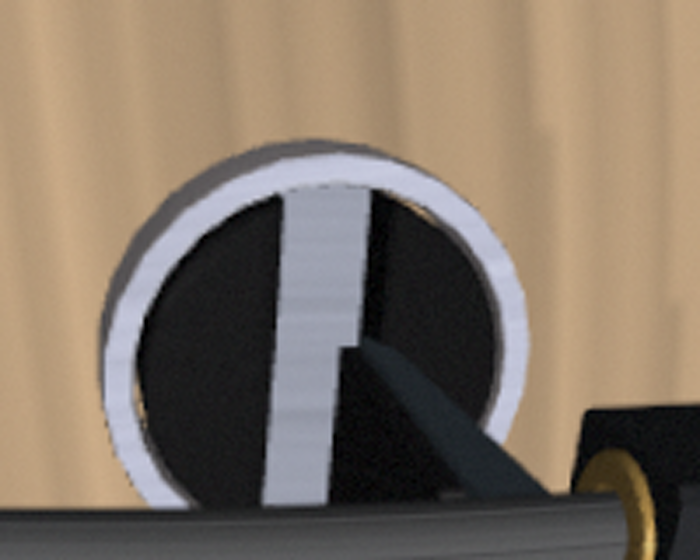

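View pics/sidez3.png

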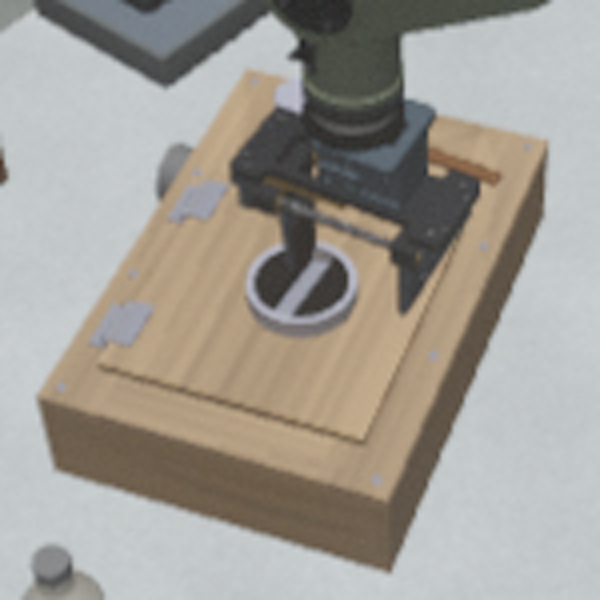

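Run:
```python
from h import *
p=np.zeros(3);M=np.eye(3)
W=lambda x,y:((x+.5)/3.5-.5+300,(y+.5)/3.5-.5+120)
for q in((340,346),(362,344)): print(wonz(W(*q),p,M,0.0))
o,p,M=state()
# slot in tool frame, at slot edges level z=.132 top edges: left edge of floor / left dark edge
zz=.132
A=[wonz(W(*q),p,M,z) for q,z in(((283,192),.132),((263,500),.132),((372,192),.116),((330,500),.116))]
for a in A: print('w',a,'tool',M.T@(a-p))
for q in ((315,168),(122,380),(515,345)): a=wonz(W(*q),p,M,.132); print(a)
```

```text
[0.015  0.0452 0.    ]
[0.0153 0.0491 0.    ]
w [0.5103 0.1653 0.132 ] tool [0.0356 0.0402 0.0315]
w [0.5236 0.1006 0.132 ] tool [-0.0305  0.04    0.032 ]
w [0.5336 0.1671 0.116 ] tool [0.0326 0.0629 0.0481]
w [0.5447 0.0957 0.116 ] tool [-0.0395  0.0592  0.0486]
[0.5153 0.1712 0.132 ]
[0.4881 0.1217 0.132 ]
[0.5688 0.1446 0.132 ]
```

```bash
cat >> h.py <<'E'
sc=np.array([.528,.131])
def tgt(phi,s,y,z):
    x=np.array([np.cos(phi),np.sin(phi)]);yh=np.array([x[1],-x[0]])
    return np.r_[sc+s*x-y*yh,z]
E
python3 - <<'E'
from h import *
plan([(tgt(1.775,.012,.049,.145),1.775),(tgt(1.775,.012,.049,.121),1.775)],n=10,mm=10)
E
```

```text
t 5.1833 p [0.4774 0.1223 0.1627] phi 1.7771375664439604 tilt -0.999642621568496 F [0.1375 0.1662 0.6416] q [ 0.2327  0.2193  1.8447 -0.0089  1.052   0.0306] g 1.0022918776262775
[[0.1, 0.02, 0.17], [0.1, 0.02, 0.17], [0.01, 0.0, 0.01], [0.0, -0.01, 0.2], [0.0, -0.01, 0.2], [0.0, 0.0, 0.08], [0.0, 0.0, 0.0], [0.0, 0.0, 0.0], [0.0, 0.0, 0.0], [0.0, 0.0, 0.0]]
[0.001, -0.0, -0.0, -0.0, -0.0, -0.0, -0.0, -0.0, -0.0, -0.0]
end [0.4776 0.1328 0.121 ] 1.775
```

>>> {"fn": "jog_arm", "kwargs": {"fingers": [0,0,0,0,0], "translation": [[0.1,0.02,0.15],[0.08,0.02,0.15],[0.02,0,0.06],[0,0,0],[0,0,0]], "twist": [0,0,0,0,0]}}

```text
clock: 5.6
tcp_pos: [0.4789, 0.133, 0.1452]
tcp_rot: [1.967, 2.418, 0.03]
force: [-0.2, -0.1, -0.2]
gripper_width: 1.001
```

Run:
```python
from h import *
plan([(tgt(1.775,.012,.049,.121),1.775)],n=5,mm=8)
print(state()[2])
```

```text
t 5.6 p [0.4789 0.133  0.1452] phi 1.775568686095298 tilt -0.9995105353530466 F [-0.1911 -0.0787 -0.2425] q [ 0.2534  0.2406  1.8656 -0.0099  1.0053  0.0537] g 1.0005455765325844
[[0.0, -0.01, 0.16], [0.0, -0.01, 0.16], [0.0, -0.01, 0.16], [0.0, 0.0, 0.0], [0.0, 0.0, 0.0]]
[0.0, -0.0, -0.0, -0.0, -0.0]
end [0.4776 0.1328 0.121 ] 1.775
[[-0.2033  0.9786  0.0313]
 [ 0.9791  0.2035 -0.0005]
 [-0.0069  0.0305 -0.9995]]
```

>>> {"fn": "jog_arm", "kwargs": {"fingers": [0,0,0,0,0], "translation": [[0,-0.01,0.16],[0,-0.01,0.16],[0,-0.01,0.14],[0,0,0.04],[0,0,0]], "twist": [0,0,0,0,0]}}

```text
clock: 6.02
tcp_pos: [0.4779, 0.1324, 0.1174]
tcp_rot: [1.967, 2.418, 0.03]
force: [-0.3, 0.2, 0.1]
gripper_width: 1.004
```

Run:
```python
from h import *
plan([(tgt(1.775,.012,.042,.119),1.775)],n=5,mm=8)
for n in('side','wrist'): cv2.imwrite(f"pics/{n}4.png",imaging.capture(n)[:,:,::-1])
a=cv2.imread("pics/wrist4.png")[120:280,300:500]
cv2.imwrite("pics/wristz4.png",cv2.resize(a,None,fx=3.5,fy=3.5,interpolation=cv2.INTER_CUBIC))
```

```text
t 6.0167 p [0.4779 0.1324 0.1174] phi 1.775531391588632 tilt -0.9995176348767912 F [-0.2925  0.204   0.1102] q [ 0.2529  0.2689  1.9071 -0.0106  0.9358  0.0542] g 1.0036771013832277
[[0.01, 0.14, -0.03], [0.0, 0.0, 0.0], [0.0, 0.0, 0.0], [0.0, 0.0, 0.0], [0.0, 0.0, 0.0]]
[0.0, -0.0, -0.0, -0.0, -0.0]
end [0.4844 0.1342 0.119 ] 1.775
```

View pics/wristz4.png

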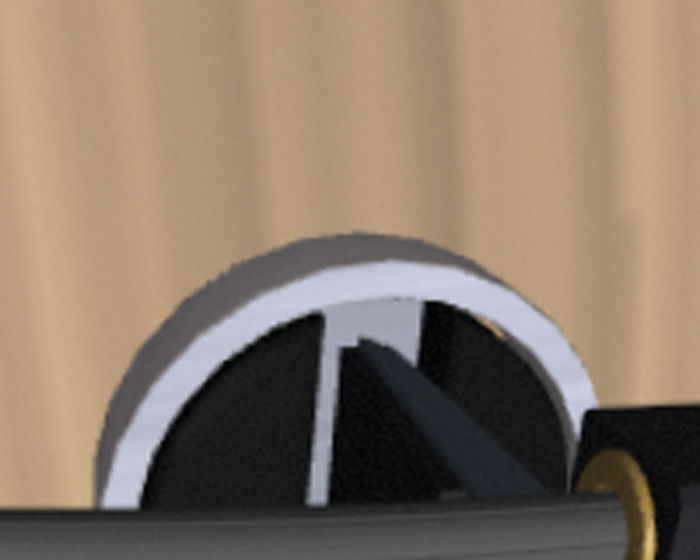

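```bash
cat >> h.py <<'E'
def arc(s=.013,y=.041,z=.1185,step=6.5,n=5,end=-9):
    o,p,M=state(); phi=np.arctan2(M[1,0],M[0,0])
    xh=M[:2,0]/np.linalg.norm(M[:2,0]);yh=np.array([xh[1],-xh[0]]);d=p[:2]-sc
    print('t',o['clock'],'p',p,'phi',phi,'s',d@xh,'y',-d@yh,'tilt',M[2],'F',o['force'],'q6',o['joints'][5],'g',o['gripper_width'])
    tr=[];tw=[]
    for k in range(n):
        nphi=max(phi-np.radians(step),end); t=tgt(nphi,s,y,z)
        d=t-p; L=np.linalg.norm(d); d*=min(1,.012/L)
        tr.append([float(v) for v in np.round(M.T@d/.05,2)+0.]); tw.append(round(float((phi-nphi)/(np.pi/2)),3))
        M=R.from_rotvec([0,0,nphi-phi]).as_matrix()@M;p=p+d;phi=nphi
    print(tr);print(tw);print('end',p,phi)
E
python3 -c "
from h import *
arc()"
```

```text
t 6.1167 p [0.4782 0.1325 0.118 ] phi 1.7755052791179797 s 0.011632816627319872 y 0.048440030792367264 tilt [-0.007   0.0311 -0.9995] F [0.0349 0.4446 0.383 ] q6 0.05423801747926241 g 1.0000623615959117
[[0.12, 0.18, -0.01], [0.09, 0.03, 0.0], [0.09, 0.03, 0.0], [0.09, 0.03, 0.0], [0.09, 0.03, 0.0]]
[0.072, 0.072, 0.072, 0.072, 0.072]
end [0.4943 0.1577 0.1185] 1.2082732722198224
```

>>> {"fn": "jog_arm", "kwargs": {"fingers": [0,0,0,0,0], "translation": [[0.12,0.18,0],[0.09,0.03,0],[0.09,0.03,0],[0.09,0.03,0],[0.09,0.03,0]], "twist": [0.072,0.072,0.072,0.072,0.072]}}

```text
clock: 6.53
tcp_pos: [0.4862, 0.1585, 0.1178]
tcp_rot: [2.601, 1.748, 0.021]
force: [-3.9, 3.6, 0.5]
gripper_width: 1.0
```

```bash
python3 -c "
from h import *
arc()"
```

```text
t 6.5333 p [0.4862 0.1585 0.1178] phi 1.1834609231158373 s 0.009691086191808813 y 0.04908771099143954 tilt [ 0.0065  0.0141 -0.9999] F [-3.9186  3.6184  0.5403] q6 0.6852369179090904 g 0.9999605612654083
[[0.15, 0.19, -0.01], [0.1, 0.04, 0.0], [0.09, 0.03, 0.0], [0.09, 0.03, 0.0], [0.09, 0.03, 0.0]]
[0.072, 0.072, 0.072, 0.072, 0.072]
end [0.5149 0.172  0.1185] 0.61622891621768
```

>>> {"fn": "jog_arm", "kwargs": {"fingers": [0,0,0,0,0], "translation": [[0.12,0.12,0],[0.1,0.08,0],[0.09,0.06,0],[0.09,0.05,0],[0.09,0.05,0]], "twist": [0.072,0.072,0.072,0.072,0.072]}}

```text
clock: 6.95
tcp_pos: [0.5089, 0.1759, 0.1193]
tcp_rot: [-2.997, -0.907, -0.009]
force: [-1.1, 5.9, -1.5]
gripper_width: 0.999
```

```bash
python3 -c "
from h import *
arc()
for n in('side','wrist'): cv2.imwrite(f'pics/{n}5.png',imaging.capture(n)[:,:,::-1])
a=cv2.imread('pics/side5.png')[140:290,220:370]
cv2.imwrite('pics/sidez5.png',cv2.resize(a,None,fx=4,fy=4,interpolation=cv2.INTER_CUBIC))
a=cv2.imread('pics/wrist5.png')[120:280,300:500]
cv2.imwrite('pics/wristz5.png',cv2.resize(a,None,fx=3.5,fy=3.5,interpolation=cv2.INTER_CUBIC))
"
```

```text
t 6.95 p [0.5089 0.1759 0.1193] phi 0.5874760250274099 s 0.008992861215130129 y 0.04790809167004451 tilt [ 0.0088 -0.0087 -0.9999] F [-1.0617  5.8563 -1.5122] q6 1.281081854912378 g 0.999366513544731
[[0.17, 0.17, 0.02], [0.09, 0.04, 0.0], [0.09, 0.03, 0.0], [0.09, 0.03, 0.0], [0.09, 0.03, 0.0]]
[0.072, 0.072, 0.072, 0.072, 0.072]
end [0.5402 0.1723 0.1185] 0.020244018129252847
```

View pics/wristz5.png

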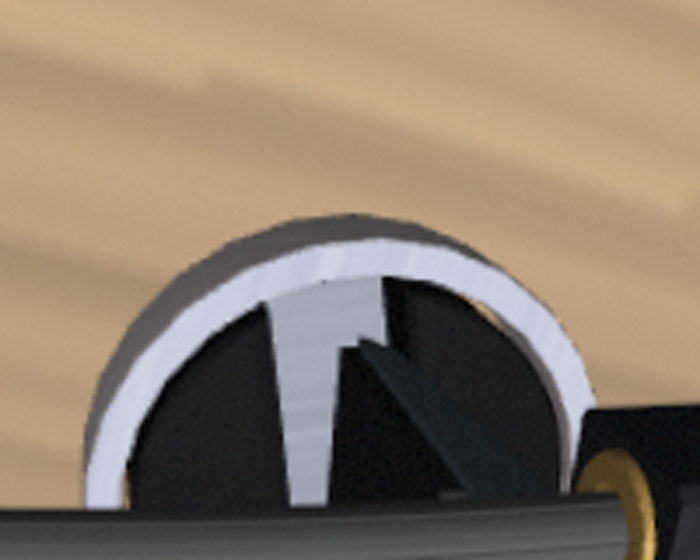

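View pics/sidez5.png

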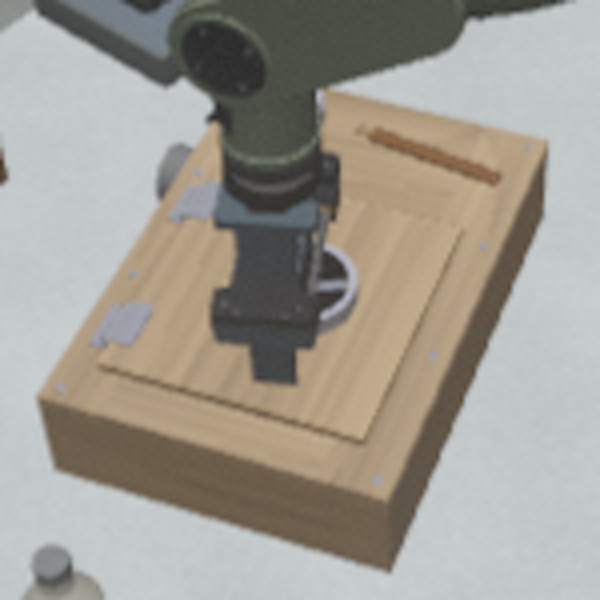

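>>> {"fn": "jog_arm", "kwargs": {"fingers": [0,0,0,0,0], "translation": [[0.16,0.14,0.02],[0.1,0.1,0],[0.08,0.1,0],[0.05,0.1,0],[0.03,0.1,0]], "twist": [0.072,0.06,0.05,0.02,0]}}

```text
clock: 7.47
tcp_pos: [0.5255, 0.1779, 0.1204]
tcp_rot: [-3.067, -0.397, 0.028]
force: [-9.9, 13.6, 5.6]
gripper_width: 0.997
```

```bash
python3 -c "
from h import *
arc(end=.2)
for n in('wrist',): cv2.imwrite(f'pics/{n}6.png',imaging.capture(n)[:,:,::-1])
a=cv2.imread('pics/wrist6.png')[120:280,300:500]
cv2.imwrite('pics/wristz6.png',cv2.resize(a,None,fx=3.5,fy=3.5,interpolation=cv2.INTER_CUBIC))
"
```

```text
t 7.4667 p [0.5255 0.1779 0.1204] phi 0.2580195492029644 s 0.009577671599810472 y 0.04601079324911756 tilt [-0.012  -0.0509 -0.9986] F [-9.8645 13.5929  5.5656] q6 1.5576457224905826 g 0.9968834929309124
[[0.12, 0.12, 0.03], [0.0, 0.0, 0.0], [0.0, 0.0, 0.0], [0.0, 0.0, 0.0], [0.0, 0.0, 0.0]]
[0.037, 0.0, 0.0, 0.0, 0.0]
end [0.5326 0.1738 0.1185] 0.2h.py:55: RuntimeWarning: divide by zero encountered in scalar divide
  d=t-p; L=np.linalg.norm(d); d*=min(1,.012/L)
```

View pics/wristz6.png

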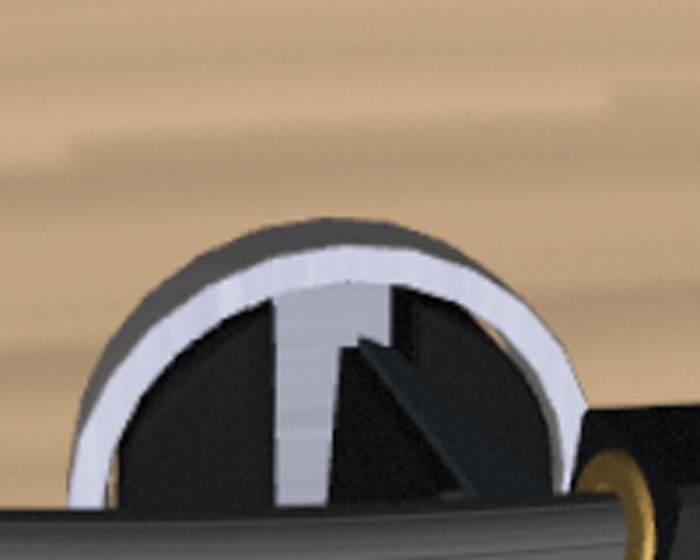

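>>> {"fn": "jog_arm", "kwargs": {"fingers": [0,0,0,0,0], "translation": [[0.06,0.12,0],[0.04,0.12,0],[0.04,0.12,0],[0,0.12,0],[0,0.12,0]], "twist": [0.04,0.04,0.03,0.02,0]}}

```text
clock: 7.93
tcp_pos: [0.5364, 0.1831, 0.1242]
tcp_rot: [-3.028, -0.067, 0.026]
force: [-2.9, 17.8, 0.9]
gripper_width: 0.999
```

```bash
python3 -c "
from h import *
arc(end=.2)
for n in('wrist',): cv2.imwrite(f'pics/{n}7.png',imaging.capture(n)[:,:,::-1])
a=cv2.imread('pics/wrist7.png')[120:280,300:500]
cv2.imwrite('pics/wristz7.png',cv2.resize(a,None,fx=3.5,fy=3.5,interpolation=cv2.INTER_CUBIC))
" 2>/dev/null
```

```text
t 7.9333 p [0.5364 0.1831 0.1242] phi 0.044741109936922145 s 0.010760158357944374 y 0.051637063719196026 tilt [-0.0143 -0.1133 -0.9935] F [-2.8919 17.8319  0.9189] q6 1.6998664136475952 g 0.9987323090937724
[[-0.08, 0.19, 0.09], [0.0, 0.0, 0.0], [0.0, 0.0, 0.0], [0.0, 0.0, 0.0], [0.0, 0.0, 0.0]]
[-0.099, 0.0, 0.0, 0.0, 0.0]
end [0.5326 0.1738 0.1185] 0.2
```

View pics/wristz7.png

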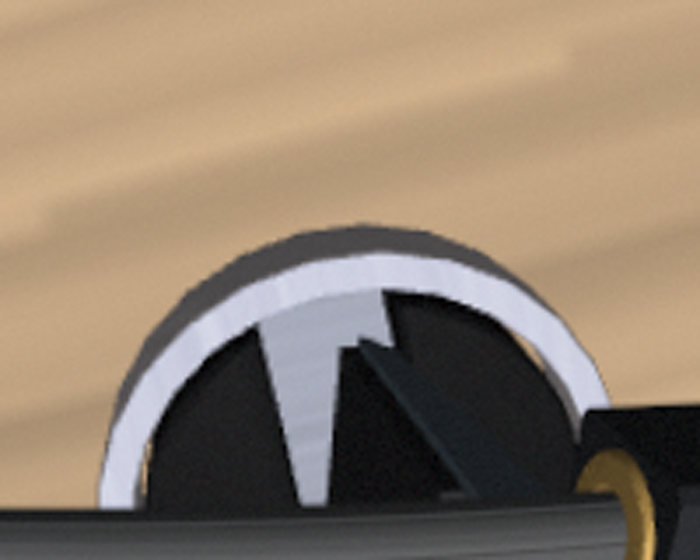

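>>> {"fn": "jog_arm", "kwargs": {"fingers": [0,0,0,0,0], "translation": [[0,-0.1,0],[0,-0.08,-0.1],[0,0,-0.4],[0,0,-0.7],[0,0,-0.7]], "twist": [-0.05,-0.05,0,0,0]}}

```text
clock: 8.4
tcp_pos: [0.5318, 0.1797, 0.2144]
tcp_rot: [-3.014, -0.338, 0.039]
force: [0.9, -0.7, 0.8]
gripper_width: 1.002
```

```bash
python3 -c "
from h import *
plan([(np.array([.40,-.1,.28]),.5)],n=10)
print(state()[2])"
```

```text
t 8.4 p [0.5318 0.1797 0.2144] phi 0.22377758551516175 tilt -0.9938424916138973 F [ 0.9262 -0.6589  0.7786] q [0.2393 0.3021 1.5944 0.1161 1.2585 1.5506] g 1.0016366485819561
[[-0.48, 0.59, -0.23], [-0.56, 0.53, -0.22], [-0.62, 0.46, -0.21], [-0.63, 0.44, -0.21], [-0.63, 0.44, -0.21], [-0.63, 0.44, -0.21], [-0.63, 0.44, -0.21], [-0.57, 0.4, -0.19], [0.0, 0.0, 0.0], [0.0, 0.0, 0.0]]
[-0.078, -0.078, -0.02, -0.0, -0.0, -0.0, -0.0, -0.0, -0.0, -0.0]
end [ 0.4  -0.1   0.28] 0.5
[[ 0.975   0.2192 -0.0372]
 [ 0.2219 -0.9695  0.1044]
 [-0.0131 -0.11   -0.9938]]
```

>>> {"fn": "jog_arm", "kwargs": {"fingers": [0,0,0,0,0], "translation": [[-0.48,0.59,-0.3],[-0.56,0.53,-0.3],[-0.62,0.46,-0.3],[-0.63,0.44,-0.2],[-0.63,0.44,-0.2]], "twist": [-0.07,-0.07,0,0,0]}}

```text
clock: 8.82
tcp_pos: [0.4492, 0.0016, 0.2729]
tcp_rot: [-2.952, -0.715, -0.012]
force: [0.7, -0.4, 0.7]
gripper_width: 0.999
```

>>> {"fn": "jog_arm", "kwargs": {"fingers": [0,0,0,0,0], "translation": [[-0.6,0.44,0],[-0.5,0.4,0],[-0.3,0.3,0],[0,0,0],[0,0,0]], "twist": [0,0,0,0,0]}}

```text
clock: 9.23
tcp_pos: [0.4076, -0.0918, 0.2694]
tcp_rot: [-2.963, -0.72, -0.024]
force: [0.9, -0.0, -0.1]
gripper_width: 1.001
```

Run:
```python
from h import *
plan([(box(-.089,.05,.112),1.8)],n=1,mm=12)
for n in('top','side'): cv2.imwrite(f"pics/{n}8.png",imaging.capture(n)[:,:,::-1])
a=cv2.imread("pics/side8.png")[140:290,220:370]
cv2.imwrite("pics/sidez8.png",cv2.resize(a,None,fx=4,fy=4,interpolation=cv2.INTER_CUBIC))
a=cv2.imread("pics/top8.png")[110:280,180:390]
cv2.imwrite("pics/topz8.png",cv2.resize(a,None,fx=3.5,fy=3.5,interpolation=cv2.INTER_CUBIC))
im=cv2.imread('pics/top8.png'); m=(im.max(2)<45).astype(np.uint8)
k,l,s,c=cv2.connectedComponentsWithStats(m); pts=[]
for i in range(1,k):
    q=onz('top',c[i],.132)
    if np.linalg.norm(q[:2]-sc)<.035 and s[i,4]>20: print(s[i],q); pts.append(q)
if len(pts)==2:
    d=pts[0]-pts[1]; print('slot angle',np.arctan2(d[1],d[0])+np.pi/2,'expect',yaw)
```

```text
t 9.2333 p [ 0.4076 -0.0918  0.2694] phi 0.4753653242369599 tilt -0.9956377509391018 F [ 0.8973 -0.0055 -0.0717] q [-0.3185  0.0507  1.7705  0.0885  1.3568  0.755 ] g 1.00065254837028
[[0.12, -0.13, 0.16]]
[-0.078]
end [ 0.41   -0.0825  0.2621] 0.597538371876563
[268 190  13  23 154] [0.5365 0.1097 0.132 ]
[254 193  13  23 164] [0.5217 0.1521 0.132 ]
slot angle 0.3369819959160738 expect 0.336
```

View pics/topz8.png

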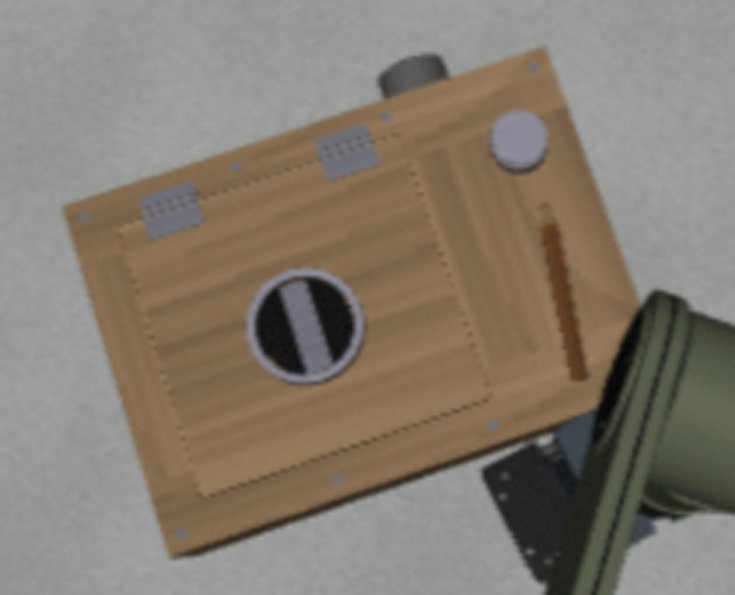

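View pics/sidez8.png

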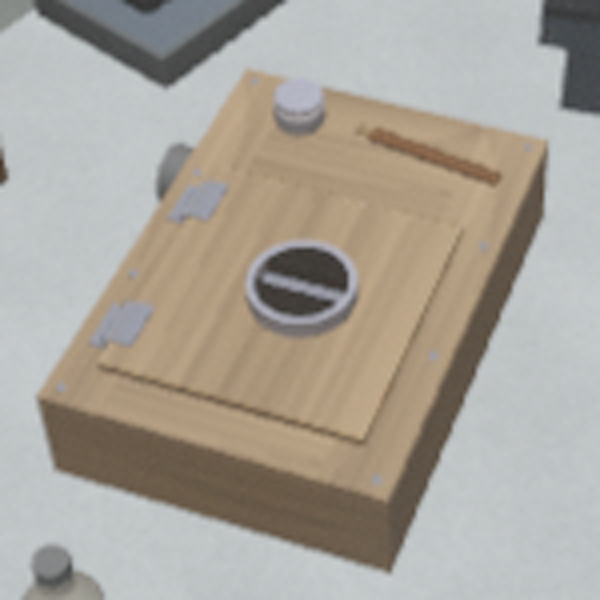

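Hatch shut; slot angle 0.337 rad, at right angles to the hinge line (box yaw 0.336). Tin and pencil look unmoved, and the gripper is well above and clear of everything.

```bash
python3 -c "
from rig import r
print(r.finish_job())"
```

```text
the job is handed in; nothing more can be done
None
```

The hatch is shut and its fastener is turned to locked; I handed the job in at about 9.3 s of the 54 s allowed.

I pushed the hatch down on the bare plate near its free edge with the closed fingers. Contact held at a TCP height of 0.112 m, the height given for the shut hatch, with about 47 N on the fingers. Then I opened the gripper, set one fingertip in the slot and turned it clockwise until the fastener stopped following the tool. The wrist force had risen from about 6 N to 18 N by then.

**Last checks:**
- **Fastener:** the slot measured 0.337 rad from the top camera, against 0.336 rad expected for locked (at right angles to the hinge line).
- **Hatch:** it looks flat and shut in both the top and side pictures.
- **Other things:** the tin and pencil look unmoved. I did not re-measure the things on the bench; the arm never went near them.
- **Clearance:** the gripper is about 0.27 m up, beside the hatch on its right, with about 1 N on the wrist, so touching nothing.

**Disagreements:** the side and top cameras put the box and fastener positions 4 to 8 mm apart. I used the top camera's values, which agreed with the wrist camera to about 4 mm. The tool also tilted about 6° during the last push and I withdrew it that way.

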